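Free the seized core pins and empty the casting mould

TASK

Clear the three-cavity mould: work every seized core pin out by twisting it back and forth while pulling gently, so that the mould itself stays down on its base, and put the pins in the black bin. Lift every yellow casting out of its cavity and set it down flat on its base in the blue tray, none on top of another. Leave the mug, spool and screwdriver alone.

Things in the scene. Friction and masses are not known exactly. Their poses are not given: they have to be found in the camera images.
- mould (a joint): Height (m) of the brown tooling-board mould (156 x 222 x 48 mm, about 2.4 kg) above its base; 0 = down. It merely sits there, can only go up, and a pull of 24 to 35 N lifts it. Three cavities (125 x 50, 14 mm deep, length along base x) at base y = -66, 0, 66 mm hold items 1, 2, 3 at the start. Each has a bore for an 18 mm pin at base x = -36 mm, 34 mm deep from the cavity floor down to the base plate.
- base: Fixed aluminium base plate under the mould, 190 x 250 x 12 mm. Origin: centre of its underside on the bench; z up. Above it: cavity floors at z = 46 mm, mould top face at z = 60 mm.
- tray: Loose blue sheet-metal tray for castings, 180 (x) x 230 (y) mm outside, 30 mm high, walls and floor 5 mm, 0.9 kg. Origin: centre of its underside. Holds three castings side by side with their lengths along tray x (e.g. at tray y = -66, 0, +66 mm).
- pinbin: Loose black plastic bin for pins, 170 (x) x 200 (y) mm outside, 50 mm high, walls and floor 5 mm, 0.8 kg. Origin: centre of its underside.
- mug: White mug, a bystander, 80 mm wide, 90 mm high. Origin: centre of its underside.
- spool: Red spool, a bystander, 80 mm wide, 56 mm high. Origin: centre of its underside.
- driver: Screwdriver lying on the bench, a bystander. Origin on its underside.
- pin1_mid (a point): Core pin (may be absent), 100 mm, 0.17 kg: shank 18 mm round, 60 mm long, then a red tab 14 (pin x) x 34 (y) x 40 mm tall. Point: on its axis, 50 mm above its foot; z from foot to tab, tab centre at z +30 mm. Foot on the base plate. Seized: a straight pull lifts the mould. Turned (up to 0.5 N m) while raised about 3 mm per rad, it rises easily; 16 mm up it is free, 50 mm up it clears the mould.
- casting1_lug (a point): Yellow resin bracket (may be absent), 0.14 kg: base 120 (x) x 46 (y) x 14 mm, with an upright lug 14 (x) x 40 (y) x 46 mm tall on it, 20 mm from the base's middle towards +x; pin hole 36 mm from the middle towards -x. Point: centre of the lug, 37 mm above the underside; z up. At the start loose in its cavity, flush with the mould top, a pin through its hole or none.
- pin2_mid (a point): Core pin (may be absent), 100 mm, 0.17 kg: shank 18 mm round, 60 mm long, then a red tab 14 (pin x) x 34 (y) x 40 mm tall. Point: on its axis, 50 mm above its foot; z from foot to tab, tab centre at z +30 mm. Foot on the base plate. Seized: a straight pull lifts the mould. Turned (up to 0.5 N m) while raised about 3 mm per rad, it rises easily; 16 mm up it is free, 50 mm up it clears the mould.
- casting2_lug (a point): Yellow resin bracket (may be absent), 0.14 kg: base 120 (x) x 46 (y) x 14 mm, with an upright lug 14 (x) x 40 (y) x 46 mm tall on it, 20 mm from the base's middle towards +x; pin hole 36 mm from the middle towards -x. Point: centre of the lug, 37 mm above the underside; z up. At the start loose in its cavity, flush with the mould top, a pin through its hole or none.
- pin3_mid (a point): Core pin (may be absent), 100 mm, 0.17 kg: shank 18 mm round, 60 mm long, then a red tab 14 (pin x) x 34 (y) x 40 mm tall. Point: on its axis, 50 mm above its foot; z from foot to tab, tab centre at z +30 mm. Foot on the base plate. Seized: a straight pull lifts the mould. Turned (up to 0.5 N m) while raised about 3 mm per rad, it rises easily; 16 mm up it is free, 50 mm up it clears the mould.
- casting3_lug (a point): Yellow resin bracket (may be absent), 0.14 kg: base 120 (x) x 46 (y) x 14 mm, with an upright lug 14 (x) x 40 (y) x 46 mm tall on it, 20 mm from the base's middle towards +x; pin hole 36 mm from the middle towards -x. Point: centre of the lug, 37 mm above the underside; z up. At the start loose in its cavity, flush with the mould top, a pin through its hole or none.

How it is judged:
At the end, for the whole second after the job is handed in: Every pin present is in the black bin (middle inside the walls, under 70 mm up); every casting present is flat on its base on the blue tray's floor (lug inside the walls, tilt under 0.2 rad, not stacked); all at rest; tray and bin level; mould down on its base within 2 mm (value of joint mould below 0.002 m and x of pin1_mid in the frame of pinbin between -0.078 and 0.078 m and y of pin1_mid in the frame of pinbin between -0.093 and 0.093 m and z of each of pin1_mid, pin2_mid, pin3_mid in the frame of pinbin below 0.07 m and linear speed of each of pin1, casting1, pin2, casting2, pin3, casting3 below 0.03 m/s and x of casting1_lug in the frame of tray between -0.085 and 0.085 m and y of casting1_lug in the frame of tray between -0.11 and 0.11 m and z of each of casting1_lug, casting2_lug, casting3_lug in the frame of tray below 0.055 m and angle between each of casting1_lug, casting2_lug, casting3_lug's own z axis and vertical below 0.2 rad and x of pin2_mid in the frame of pinbin between -0.078 and 0.078 m and y of pin2_mid in the frame of pinbin between -0.093 and 0.093 m and x of casting2_lug in the frame of tray between -0.085 and 0.085 m and y of casting2_lug in the frame of tray between -0.11 and 0.11 m and x of pin3_mid in the frame of pinbin between -0.078 and 0.078 m and y of pin3_mid in the frame of pinbin between -0.093 and 0.093 m and x of casting3_lug in the frame of tray between -0.085 and 0.085 m and y of casting3_lug in the frame of tray between -0.11 and 0.11 m and angle between each of tray, pinbin's own z axis and vertical below 0.1 rad); the robot touches nothing.
It fails at once if the mould is pulled more than 8 mm up off its base (value of joint mould above 0.008 m).
It fails at once if the mug is moved more than 30 mm (distance of mug from where it was at the start of the episode above 0.03 m).
It fails at once if the spool is moved more than 30 mm (distance of spool from where it was at the start of the episode above 0.03 m).
It fails at once if the driver is moved more than 30 mm (distance of driver from where it was at the start of the episode above 0.03 m).
Of pin1, pin2, pin3 only 2 to 3 are there at a start; the rules pass over those that are not, and their reading is None.
Of casting1, casting2, casting3 only 2 to 3 are there at a start; the rules pass over those that are not, and their reading is None.
At some moment in a run one of tray, pinbin may be knocked a few centimetres aside while the robot is not near it.
Once in a run the grip may slacken for a moment while it holds something.
It also fails if it takes over 210 s, if anything falls off the work surface, if the arm or the gripper's body presses on something with over 40 N, if the wrist force passes 120 N, or if a joint passes its speed limit or range.

ROBOT

A 6-joint arm with a two-finger parallel gripper is mounted at the origin on the work surface. World frame = base frame: x ahead of the robot, y to its left, z up, the work surface at z = 0. Lengths are in m, angles in rad, forces in N, time in s.
With the tool pointing down it reaches from about 0.225 to 0.875 m from the base axis. Payload 3.4 kg.
Tool frame: the origin (TCP) lies between the finger pads; the fingertips stand 11 mm ahead of it and the grasp point (between the pads) lies 8 mm behind it; z points along the fingers, y is the line along which they close (so a half turn about z gives the same grasp; the last joint's range is limited). The gripper opens to 85 mm and grips with 20 to 120 N. Pads are 22 mm wide; open, the fingers measure 114 mm over their backs; the gripper's body (76 mm by 85 mm) begins 54 mm behind the grasp point. The pads swing forward as they close: fully open they stand 13 mm farther back than shut.
Start: joints at [1.045, 0.276, 1.505, -0, 1.361, -0.121], TCP at [0.226, 0.529, 0.218] pointing down, gripper open.
Joint ranges: [-2.89, 2.89], [-0.75, 2.08], [0.22, 2.7], [-1.18, 4.32], [0.11, 2.71], [-2.7, 2.7]. Speed limits (rad/s): [2.57, 2.57, 3.14, 3.14, 3.14, 3.14].

INTERFACE

Orientations are given as a unit quaternion [w, x, y, z].
In Python, from rig import sensors, eyes, manip gives the robot as it stands.
- The arm moves only by the tool drive_tool, never from a script. Its argument "deltas" is a list of rows, each an object with "linear": the shift along the world's x, y, z in mm, a list of three; "twist": the turn about the world's z in degrees; "claw": the opening, from 0 (shut) to 1 (fully open). In form: [{"linear": [tx, ty, tz], "twist": twist, "claw": claw}, ...]. A call has 1 to 12 rows; each row is the pose to reach, as a shift and turn from the pose commanded when the call began; what a row does not reach only later rows make up. A row lasts 1/12 s, in which the tool goes at most 41.7 mm and 7.16 degrees, less where a joint would pass 70% of its speed; a pose out of reach is approached as far as the arm can. A call with a gripper value outside its range is refused whole. The fingers move at their own pace and stop on an object; "squeeze" is the grip in N (left out, the last holds). Time passes only in rows, so rows that repeat a pose let the fingers close. It gives the time, the measured TCP pose, the force, the opening and the grip force at its end, in the units of the state.
- sensors.get_state(): the state, without advancing time (a new reading comes with each control period).
- eyes.get_image(name): name is "side" or "top" or "wrist"; returns the picture (400x640x3 uint8, red, green, blue); there is no depth.
- eyes.camera_model(name): a dict with "intrinsics" (3x3 intrinsics, pixels), "dist" ([k1, k2, p1, p2, k3] as OpenCV has them; the pictures are not rectified), "R" (3x3) and "t" (3): a world point X has camera coordinates R X + t. Camera axes: x right, y down, z forward; pixel columns grow to the right and rows downward; lengths in m; the calibration is good to about 2 mm. A picture is of the moment at which its call begins: read the wrist's pose just before it. camera_model takes no time and is no camera call; for the wrist camera it gives the pose at the moment of the call.
- manip.sign_off(): hands the job in; it is judged then, once.
The state is a dict: "clock": time; "qpos": joint angles; "qd": joint speeds; "effort": joint torques, N m; "position": TCP position; "ee_rot": TCP orientation; "contact_force": force on the tool from outside, world axes, zero at the start; "moment": the same for the moment, N m; "width": finger opening in m; "gripper_force": force on a finger pad.
Only numpy, scipy, OpenCV 4.12 (cv2) and the standard library are available. Lean on these libraries where they do the work, as an engineer would, in place of code of your own. Each camera call takes 0.05 s, during which the arm holds its last target. There are 200 camera calls.

## Working session

There is one attempt and no reset: what is moved stays moved. The work goes in short steps, Python scripts to look and compute and a tool call to move; the robot and the scene stay as the last step left them, time stands still between calls to the robot, and variables do not carry over. Pictures are saved under pics/ and viewed, at most 14 in all, crops included, and the job is handed in when it is done.

Besides the shell and the picture viewer there is one more tool, called after "Call:" by a JSON object that holds its "op" and its "data". drive_tool: Moves the arm, as the interface text tells. Its arguments: {"type":"object","properties":{"deltas":{"type":"array","items":{"type":"object","properties":{"linear":{"type":"array","items":{"type":"number"}},"twist":{"type":"number"},"claw":{"type":"number"}}}},"squeeze":{"type":"number"}},"required":["deltas"]}

```bash
mkdir -p pics; ls; python3 - <<'E'
from rig import sensors, eyes
import cv2
s=sensors.get_state();print(s)
for n in ("top","side"):
    im=eyes.get_image(n);cv2.imwrite(f"pics/{n}0.png",im[:,:,::-1])
    m=eyes.camera_model(n);print(n,m)
E
```

```text
pics
{'clock': 0.0, 'qpos': array([ 1.04496697e+00,  2.76606402e-01,  1.50615403e+00,  3.20576349e-05,
        1.36072205e+00, -1.20969517e-01]), 'qd': array([-0.00094625, -0.00030143, -0.00036859, -0.00100286,  0.0003936 ,
       -0.00042047]), 'effort': array([ 5.27123539e-04, -4.16781735e+01, -2.45806146e+01, -5.16644468e-05,
        1.12115158e-02, -5.06288387e-06]), 'position': array([0.22617629, 0.52802835, 0.21692492]), 'ee_rot': array([-3.15146937e-04,  2.01053422e-01,  9.79579822e-01, -8.90950671e-04]), 'contact_force': array([-1.17155294, -0.59931451, -0.6322185 ]), 'moment': array([-0.00748706,  0.01635951,  0.02296401]), 'gripper_force': 0.0, 'width': 0.08510729537155542}
top {'intrinsics': array([[397.95075312,   0.        , 318.83682516],
       [  0.        , 397.95075312, 204.60584357],
       [  0.        ,   0.        ,   1.        ]]), 'dist': array([-0.0866318,  0.       ,  0.       ,  0.       ,  0.       ]), 'R': array([[ 0.0212986 , -0.99977261,  0.00104654],
       [-0.98705859, -0.02119413, -0.15895331],
       [ 0.15893934,  0.00235249, -0.98728555]]), 't': array([0.00096546, 0.63070054, 0.94395843])}
side {'intrinsics': array([[401.61825049,   0.        , 315.8218683 ],
       [  0.        , 401.61825049, 196.35877927],
       [  0.        ,   0.        ,   1.        ]]), 'dist': array([0.0209268, 0.       , 0.       , 0.       , 0.       ]), 'R': array([[ 0.9812404 , -0.1926003 , -0.00850848],
       [-0.12792222, -0.61743723, -0.77614894],
       [ 0.14423306,  0.76267712, -0.63049221]]), 't': array([-0.62531521,  0.13642063,  0.88090305])}
```

View pics/top0.png

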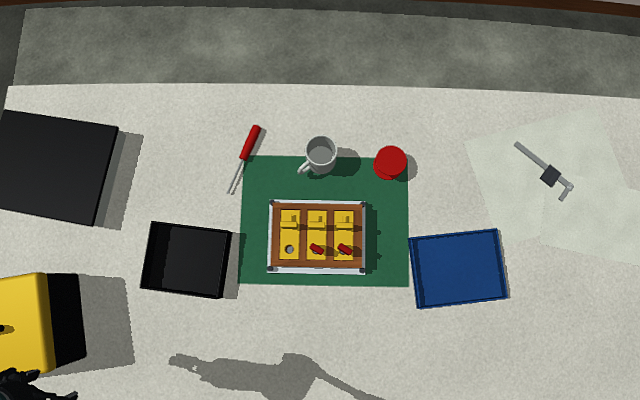

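View pics/side0.png

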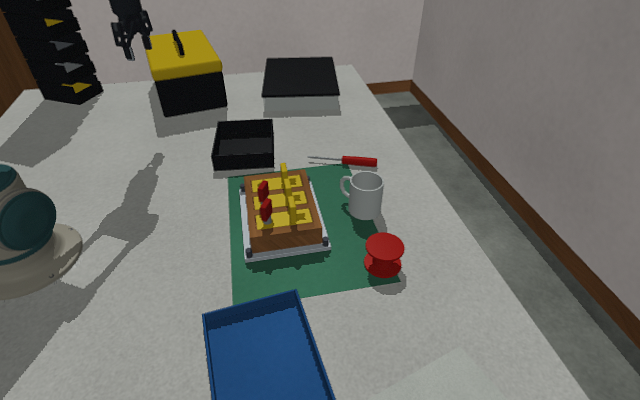

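The top view shows castings in all three cavities: x≈289, 317 and 344. The red pins are in the middle and right cavities, at (317,249) and (345,249), and the left one (+y, item 3) has an empty hole. The bin is around (187,260) and the tray around (459,268). The side view agrees.

```bash
cat > h.py <<'E'
import numpy as np, cv2
from rig import sensors, eyes
def ray(m,uv,z):
    p=cv2.undistortPoints(np.float64(uv).reshape(-1,1,2),m["intrinsics"],np.float64(m["dist"])).reshape(-1,2)
    d=np.c_[p,np.ones(len(p))]@m["R"]; C=-m["R"].T@m["t"]
    return (C+d*((z-C[2])/d[:,2:]))[:,:2]
def proj(m,X):
    return cv2.projectPoints(np.float64(X).reshape(-1,1,3),cv2.Rodrigues(m["R"])[0],m["t"],m["intrinsics"],np.float64(m["dist"]))[0].reshape(-1,2)
def snap(n,f=None):
    m=eyes.camera_model(n); im=eyes.get_image(n)
    if f: cv2.imwrite(f"pics/{f}.png",im[:,:,::-1])
    return m,im,cv2.cvtColor(im,cv2.COLOR_RGB2HSV)
def mask(h,c):
    r={"red":[((0,120,60),(6,255,255)),((172,120,60),(180,255,255))],"blue":[((100,120,40),(125,255,255))],
       "yellow":[((20,130,60),(34,255,255))],"brown":[((7,80,50),(19,255,255))],"black":[((0,0,0),(180,110,50))]}[c]
    return sum(cv2.inRange(h,*x) for x in r)
def blobs(mk,amin):
    cs=cv2.findContours(mk,cv2.RETR_EXTERNAL,cv2.CHAIN_APPROX_NONE)[0]
    return [c.reshape(-1,2) for c in cs if cv2.contourArea(c)>amin]
def rect(P):
    (c,s,a)=cv2.minAreaRect(np.float32(P*1000)); return np.round(c,1),np.round(s,1),round(a,1)
def boxes():
    m,im,h=snap("top")
    for n in("blue","black"):
        for b in blobs(mask(h,n),1500):
            c=b.mean(0)
            if 100<c[0]<580 and 180<c[1]<360: print(n,np.round(c),*rect(ray(m,b,.03 if n=="blue" else .05)))
E
python3 - <<'E'
from h import *
m,im,h=snap("top")
boxes()
for n,z in(("brown",.06),("red",.112),("yellow",.06)):
    for b in blobs(mask(h,n),25): 
        c=b.mean(0)
        if 250<c[0]<380 and 190<c[1]<290:print(n,np.round(c),*rect(ray(m,b,z)))
w=eyes.camera_model("wrist");s=sensors.get_state();print("wristcam",np.round(-w["R"].T@w["t"],3),s["position"],np.round(w["R"],3),w["intrinsics"][0])
E
```

```text
blue [457. 268.] [ 480.2 -338.8] [178.5 235.2] 6.9
black [185. 259.] [486.8 340.9] [209.7 169.2] 84.2
brown [316. 235.] [554.7  19.3] [223.1 156.7] 89.8
red [345. 249.] [518.1 -47.3] [31.8 15.4] 57.4
red [316. 248.] [518.3  17.9] [30.8 13.4] 60.4
yellow [343. 238.] [554.4 -47.7] [120.1  46.9] 0.9
yellow [316. 235.] [555.3  18.7] [120.2  46.7] 1.1
yellow [289. 234.] [554.3  84.9] [120.2  48. ] 0.3
wristcam [0.149 0.562 0.372] [0.22627638 0.52824903 0.21728874] [[ 0.394  0.919 -0.   ]
 [ 0.869 -0.373  0.325]
 [ 0.299 -0.129 -0.946]] [281.45837312   0.         321.57248224]
```

Mould centre is near (555, 19) mm with yaw ≈0.5°, and the sizes match the given ones. Pins are at (518,18) and (518,-48), with the tabs' long axis at about 59°. Next I move above pin 2.

Call:
{"op": "drive_tool", "data": {"deltas": [{"linear":[150,-260,10],"twist":-50,"claw":1},{"linear":[150,-260,10],"twist":-50,"claw":1},{"linear":[150,-260,10],"twist":-50,"claw":0.5},{"linear":[150,-260,10],"twist":-50,"claw":0.5},{"linear":[150,-260,10],"twist":-50,"claw":0.5},{"linear":[150,-260,10],"twist":-50,"claw":0.5},{"linear":[150,-260,10],"twist":-50,"claw":0.5},{"linear":[150,-260,10],"twist":-50,"claw":0.5},{"linear":[150,-260,10],"twist":-50,"claw":0.5},{"linear":[150,-260,10],"twist":-50,"claw":0.5}]}}

```text
clock: 1.03
position: [0.3763, 0.2687, 0.2278]
ee_rot: [-0.001, 0.596, 0.803, 0.0]
contact_force: [-0.3, 0.6, 0.4]
width: 0.0429
gripper_force: 0.0
```

Call:
{"op": "drive_tool", "data": {"deltas": [{"linear":[142,-251,-20],"twist":-48,"claw":0.5},{"linear":[142,-251,-20],"twist":-48,"claw":0.5},{"linear":[142,-251,-20],"twist":-48,"claw":0.5},{"linear":[142,-251,-20],"twist":-48,"claw":0.5},{"linear":[142,-251,-20],"twist":-48,"claw":0.5},{"linear":[142,-251,-20],"twist":-48,"claw":0.5},{"linear":[142,-251,-20],"twist":-48,"claw":0.5},{"linear":[142,-251,-20],"twist":-48,"claw":0.5},{"linear":[142,-251,-20],"twist":-48,"claw":0.5},{"linear":[142,-251,-20],"twist":-48,"claw":0.5}]}}

```text
clock: 1.87
position: [0.518, 0.0196, 0.2074]
ee_rot: [-0.001, 0.871, 0.492, -0.0]
contact_force: [0.5, -0.2, -0.6]
width: 0.0426
gripper_force: 0.0
```

```bash
cat >> h.py <<'E'
def st():
    s=sensors.get_state();q=s["ee_rot"];R=np.array([2*(q[1]*q[2]-q[0]*q[3]),1-2*(q[1]**2+q[3]**2)])
    print("t",round(s["clock"],2),"pos",np.round(s["position"]*1000,1),"yaw",round(np.degrees(np.arctan2(R[1],R[0])),1),"F",np.round(s["contact_force"],1),"w",round(s["width"]*1000,1),"g",round(s["gripper_force"],1),"q6",round(s["qpos"][5],2))
E
python3 - <<'E'
from h import *
st()
m,im,h=snap("wrist","w1")
for n,z,a in(("red",.112,60),("yellow",.06,300)):
    for b in blobs(mask(h,n),a): print(n,np.round(b.mean(0)),*rect(ray(m,b,z)))
E
```

```text
t 1.87 pos [518.   19.6 207.4] yaw -31.0 F [ 0.5 -0.2 -0.6] w 42.6 g 0.0 q6 0.44
red [354. 243.] [522.4 -38.5] [47.3 15.5] 63.7
red [323. 195.] [520.6  22.6] [38.6 12. ] 62.0
red [552. 207.] [ 704.4 -102.7] [62.9 96.2] 29.9
yellow [379. 216.] [554.4 -56.7] [120.9  71.5] 0.0
yellow [348. 168.] [554.4  14.6] [ 60.2 121. ] 89.8
yellow [322. 111.] [554.4  85. ] [ 47.8 121.2] 89.9
```

View pics/w1.png

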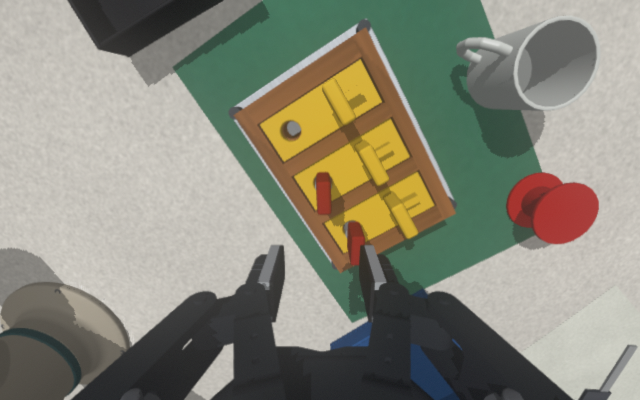

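The wrist view shows pin 2's tab at (323,195) and pin 1's at (354,243), both at the expected world positions. I descend onto pin 2 and grip.

Call:
{"op": "drive_tool", "data": {"deltas": [{"linear":[0.5,-1,-40],"twist":1,"claw":0.5},{"linear":[0.5,-1,-80],"twist":1,"claw":0.5},{"linear":[0.5,-1,-105],"twist":1,"claw":0.5},{"linear":[0.5,-1,-121],"twist":1,"claw":0.5},{"linear":[0.5,-1,-121],"twist":1,"claw":0.5},{"linear":[0.5,-1,-121],"twist":1,"claw":0},{"linear":[0.5,-1,-121],"twist":1,"claw":0},{"linear":[0.5,-1,-121],"twist":1,"claw":0},{"linear":[0.5,-1,-121],"twist":1,"claw":0},{"linear":[0.5,-1,-121],"twist":1,"claw":0}], "squeeze": 90}}

```text
clock: 2.75
position: [0.5199, 0.0174, 0.0888]
ee_rot: [0.0, 0.867, 0.499, 0.002]
contact_force: [-1.5, 2.5, 6.5]
width: 0.0113
gripper_force: 90.1
```

Call:
{"op": "drive_tool", "data": {"deltas": [{"linear":[0,0,0],"twist":0,"claw":0},{"linear":[0,0,0],"twist":0,"claw":0}]}}

```text
clock: 2.92
position: [0.5199, 0.0174, 0.0888]
ee_rot: [0.0, 0.867, 0.498, 0.002]
contact_force: [-1.3, 2.6, 6.9]
width: 0.0106
gripper_force: 90.1
```

```bash
python3 - <<'E'
from h import *
st()
m,im,h=snap("wrist");cv2.imwrite("pics/w2.png",im[:,:,::-1])
print(sensors.get_state()["moment"])
E
```

```text
t 2.92 pos [519.9  17.4  88.8] yaw -30.2 F [-1.3  2.6  6.9] w 10.6 g 90.1 q6 0.42
[0.5522329  0.35902652 0.07525622]
```

View pics/w2.png

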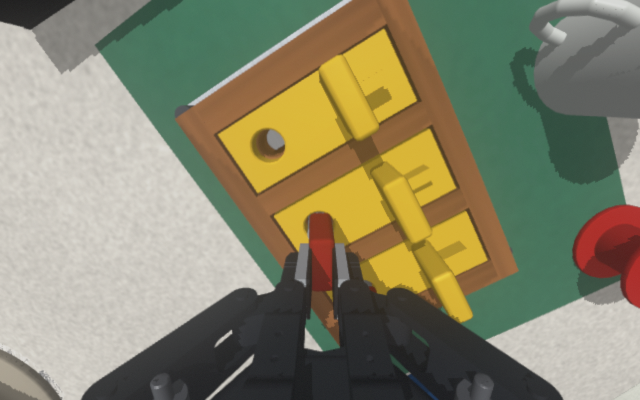

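Gripped well: the tab (320,215–290) sits between the pads. Now I twist it with a gentle pull.

Call:
{"op": "drive_tool", "data": {"deltas": [{"linear":[0,0,2],"twist":5,"claw":0},{"linear":[0,0,3],"twist":12,"claw":0},{"linear":[0,0,3.5],"twist":19,"claw":0},{"linear":[0,0,4],"twist":26,"claw":0},{"linear":[0,0,4.4],"twist":33,"claw":0},{"linear":[0,0,4.8],"twist":40,"claw":0},{"linear":[0,0,5.1],"twist":47,"claw":0},{"linear":[0,0,5.5],"twist":54,"claw":0},{"linear":[0,0,5.8],"twist":60,"claw":0},{"linear":[0,0,5.8],"twist":60,"claw":0}]}}

```text
clock: 3.8
position: [0.519, 0.018, 0.091]
ee_rot: [-0.001, 0.501, 0.866, 0.001]
contact_force: [3.0, 4.2, -14.7]
width: 0.0113
gripper_force: 88.1
```

```bash
python3 - <<'E'
from h import *
st();print(sensors.get_state()["moment"])
E
```

```text
t 3.8 pos [519.  18.  91.] yaw 29.9 F [  3.    4.2 -14.7] w 11.3 g 88.1 q6 -0.63
[ 0.96750275 -0.81914778  0.19894487]
```

Call:
{"op": "drive_tool", "data": {"deltas": [{"linear":[0,0,0],"twist":-6,"claw":0},{"linear":[0,0,0.2],"twist":-13,"claw":0},{"linear":[0,0,0.6],"twist":-20,"claw":0},{"linear":[0,0,1],"twist":-27,"claw":0},{"linear":[0,0,1.3],"twist":-34,"claw":0},{"linear":[0,0,1.7],"twist":-41,"claw":0},{"linear":[0,0,2],"twist":-48,"claw":0},{"linear":[0,0,2.4],"twist":-55,"claw":0},{"linear":[0,0,2.8],"twist":-62,"claw":0},{"linear":[0,0,3.2],"twist":-69,"claw":0},{"linear":[0,0,3.5],"twist":-75,"claw":0},{"linear":[0,0,3.5],"twist":-75,"claw":0}]}}

```text
clock: 4.8
position: [0.518, 0.0171, 0.0941]
ee_rot: [-0.001, 0.925, 0.38, -0.001]
contact_force: [2.2, 2.1, -20.4]
width: 0.0122
gripper_force: 59.8
```

```bash
python3 - <<'E'
from h import *
st();print(sensors.get_state()["moment"])
E
```

```text
t 4.8 pos [518.   17.1  94.1] yaw -45.3 F [  2.2   2.1 -20.4] w 12.2 g 59.8 q6 0.69
[ 0.35716161 -0.72408898 -0.13575546]
```

Call:
{"op": "drive_tool", "data": {"deltas": [{"linear":[0,0,-1.5],"twist":0,"claw":0},{"linear":[0,0,-1.5],"twist":0,"claw":0},{"linear":[0,0,-1.5],"twist":0,"claw":0},{"linear":[0,0,-1.5],"twist":0,"claw":0}], "squeeze": 100}}

```text
clock: 5.13
position: [0.5185, 0.0168, 0.0942]
ee_rot: [-0.0, 0.924, 0.381, -0.0]
contact_force: [0.4, 2.8, -14.3]
width: 0.0104
gripper_force: 98.9
```

```bash
python3 - <<'E'
from h import *
st()
m,im,h=snap("wrist");
for n,z,a in(("brown",.06,2000),("red",.122,60)):
    for b in blobs(mask(h,n),a): print(n,np.round(b.mean(0)),*rect(ray(m,b,z)))
b=cv2.resize(snap("side")[1][150:270,225:385],(640,480),interpolation=2);cv2.imwrite("pics/s1.png",b[:,:,::-1])
E
```

```text
t 5.13 pos [518.5  16.8  94.2] yaw -45.2 F [  0.4   2.8 -14.3] w 10.4 g 98.9 q6 0.69
brown [361. 145.] [554.7  19.8] [154.8 220.2] 0.1
red [319. 250.] [526.1  25.4] [44.6 12.1] 44.9
red [623. 166.] [656.1 -44. ] [41.3 21.3] 65.2
```

View pics/s1.png

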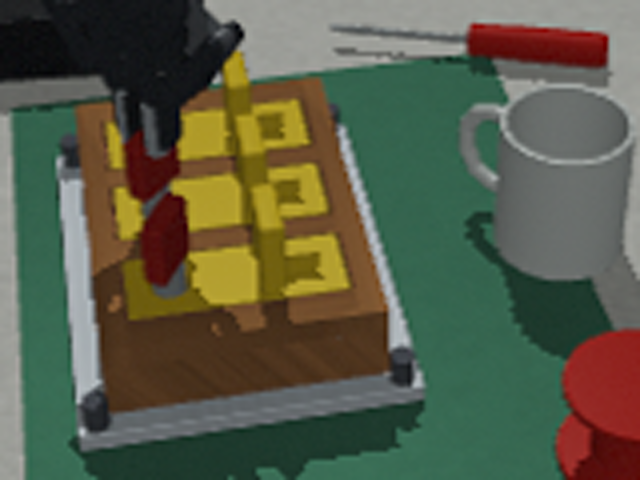

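The side crop shows the mould level on its base. The brown rectangle measures its true size at z=60 mm, so it has not lifted. I continue twisting.

Call:
{"op": "drive_tool", "data": {"deltas": [{"linear":[0,0,0.2],"twist":7,"claw":0},{"linear":[0,0,0.5],"twist":14,"claw":0},{"linear":[0,0,0.8],"twist":21,"claw":0},{"linear":[0,0,1.2],"twist":28,"claw":0},{"linear":[0,0,1.5],"twist":35,"claw":0},{"linear":[0,0,1.8],"twist":42,"claw":0},{"linear":[0,0,2.2],"twist":49,"claw":0},{"linear":[0,0,2.5],"twist":56,"claw":0},{"linear":[0,0,2.8],"twist":63,"claw":0},{"linear":[0,0,3.2],"twist":70,"claw":0},{"linear":[0,0,3.5],"twist":77,"claw":0},{"linear":[0,0,3.8],"twist":84,"claw":0}]}}

```text
clock: 6.23
position: [0.5196, 0.0177, 0.0982]
ee_rot: [0.0, 0.43, 0.903, 0.001]
contact_force: [3.3, 4.1, -15.5]
width: 0.0109
gripper_force: 98.7
```

Call:
{"op": "drive_tool", "data": {"deltas": [{"linear":[0,0,0.2],"twist":-7,"claw":0},{"linear":[0,0,0.5],"twist":-14,"claw":0},{"linear":[0,0,0.8],"twist":-21,"claw":0},{"linear":[0,0,1.2],"twist":-28,"claw":0},{"linear":[0,0,1.5],"twist":-35,"claw":0},{"linear":[0,0,1.8],"twist":-42,"claw":0},{"linear":[0,0,2.2],"twist":-49,"claw":0},{"linear":[0,0,2.5],"twist":-56,"claw":0},{"linear":[0,0,2.8],"twist":-63,"claw":0},{"linear":[0,0,3.2],"twist":-70,"claw":0},{"linear":[0,0,3.5],"twist":-77,"claw":0},{"linear":[0,0,3.8],"twist":-84,"claw":0}]}}

```text
clock: 7.23
position: [0.5198, 0.0161, 0.1043]
ee_rot: [0.001, 0.925, 0.379, 0.001]
contact_force: [-0.3, 0.9, -1.5]
width: 0.0105
gripper_force: 100.5
```

Call:
{"op": "drive_tool", "data": {"deltas": [{"linear":[0,0,0.6],"twist":7,"claw":0},{"linear":[0,0,1],"twist":14,"claw":0},{"linear":[0,0,1.4],"twist":21,"claw":0},{"linear":[0,0,1.8],"twist":28,"claw":0},{"linear":[0,0,4],"twist":30,"claw":0},{"linear":[0,0,7],"twist":30,"claw":0},{"linear":[0,0,10],"twist":30,"claw":0}]}}

```text
clock: 7.82
position: [0.5199, 0.016, 0.114]
ee_rot: [0.001, 0.795, 0.607, 0.001]
contact_force: [0.2, 0.8, -1.1]
width: 0.0108
gripper_force: 100.5
```

Pin 2 is free. I lift it and carry it to the bin, checking the bin's place on the way.

Call:
{"op": "drive_tool", "data": {"deltas": [{"linear":[0,0,20],"twist":0,"claw":0},{"linear":[0,0,42],"twist":0,"claw":0},{"linear":[0,0,66],"twist":0,"claw":0},{"linear":[0,30,66],"twist":0,"claw":0},{"linear":[-5,60,66],"twist":0,"claw":0},{"linear":[-10,95,66],"twist":0,"claw":0},{"linear":[-15,130,66],"twist":0,"claw":0},{"linear":[-20,165,66],"twist":0,"claw":0},{"linear":[-25,185,66],"twist":0,"claw":0},{"linear":[-25,200,66],"twist":0,"claw":0},{"linear":[-25,200,66],"twist":0,"claw":0}]}}

```text
clock: 8.73
position: [0.4944, 0.2192, 0.1795]
ee_rot: [0.0, 0.794, 0.608, 0.002]
contact_force: [0.1, 0.4, -0.7]
width: 0.0107
gripper_force: 100.5
```

```bash
python3 - <<'E'
from h import *
st();boxes()
m,im,h=snap("top","t1")
for n,z in(("brown",.06),("yellow",.06)):
    for b in blobs(mask(h,n),100): 
        c=b.mean(0)
        if 250<c[0]<380 and 190<c[1]<290:print(n,np.round(c),*rect(ray(m,b,z)))
E
```

```text
t 8.73 pos [494.4 219.2 179.5] yaw -15.0 F [ 0.1  0.4 -0.7] w 10.7 g 100.5 q6 0.55
blue [456. 268.] [ 480.2 -338.7] [178.5 235.2] 6.9
brown [316. 235.] [554.8  19.3] [223.1 156.6] 89.8
yellow [343. 238.] [555.5 -47.7] [117.9  46.9] 0.9
yellow [316. 235.] [555.3  18.7] [120.2  46.7] 1.1
yellow [289. 234.] [555.1  84.9] [118.6  48. ] 0.3
```

View pics/t1.png

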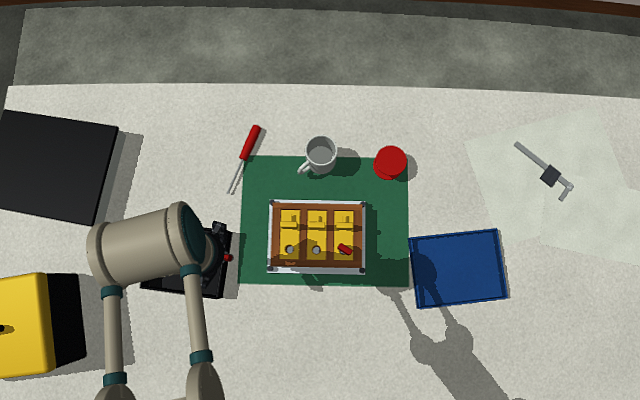

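The top view shows the pin in the gripper at (228,257), and the bin's lower corners still at (141,289) and (222,298), so it has not moved. The middle cavity's hole is now empty. I lower the pin into the bin.

Call:
{"op": "drive_tool", "data": {"deltas": [{"linear":[-2,35,0],"twist":0,"claw":0},{"linear":[-4,75,0],"twist":0,"claw":0},{"linear":[-5,115,0],"twist":0,"claw":0},{"linear":[-6,145,0],"twist":0,"claw":0},{"linear":[-6,156,-20],"twist":0,"claw":0},{"linear":[-6,156,-50],"twist":0,"claw":0},{"linear":[-6,156,-75],"twist":0,"claw":0},{"linear":[-6,156,-90],"twist":0,"claw":0},{"linear":[-6,156,-94],"twist":0,"claw":0},{"linear":[-6,156,-94],"twist":0,"claw":0}]}}

```text
clock: 9.67
position: [0.4883, 0.3711, 0.0837]
ee_rot: [0.0, 0.795, 0.607, -0.001]
contact_force: [-0.5, -0.5, -1.0]
width: 0.0107
gripper_force: 100.5
```

Call:
{"op": "drive_tool", "data": {"deltas": [{"linear":[0,0,0],"twist":0,"claw":0.5},{"linear":[0,0,0],"twist":0,"claw":0.5},{"linear":[0,0,0],"twist":0,"claw":0.5},{"linear":[0,0,0],"twist":0,"claw":0.5},{"linear":[0,0,20],"twist":0,"claw":0.5},{"linear":[0,0,50],"twist":0,"claw":0.5},{"linear":[0,0,90],"twist":0,"claw":0.5},{"linear":[0,0,120],"twist":0,"claw":0.5},{"linear":[0,0,120],"twist":0,"claw":0.5}]}}

```text
clock: 10.42
position: [0.4917, 0.3749, 0.2126]
ee_rot: [0.001, 0.794, 0.607, 0.008]
contact_force: [1.4, 0.7, 0.8]
width: 0.0429
gripper_force: 0.0
```

```bash
python3 - <<'E'
from h import *
st()
m,im,h=snap("wrist","w3")
E
```

```text
t 10.42 pos [491.7 374.9 212.6] yaw -15.2 F [1.4 0.7 0.8] w 42.9 g 0.0 q6 0.8
```

View pics/w3.png

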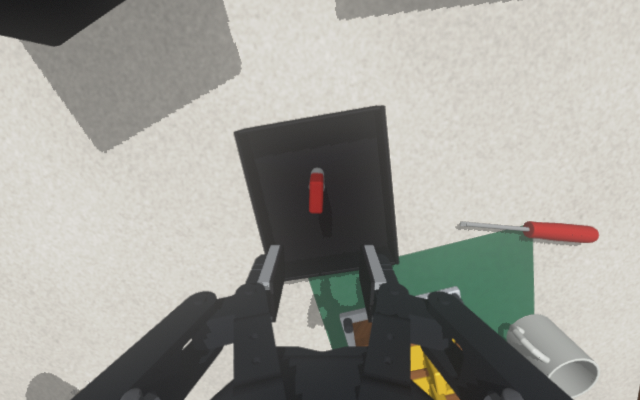

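Pin 2 is standing upright inside the bin at (317,190). Pin 1 is next.

Call:
{"op": "drive_tool", "data": {"deltas": [{"linear":[3,-40,0],"twist":-2,"claw":0.5},{"linear":[6,-80,0],"twist":-4,"claw":0.5},{"linear":[9,-120,0],"twist":-6,"claw":0.5},{"linear":[12,-160,0],"twist":-8,"claw":0.5},{"linear":[15,-200,0],"twist":-10,"claw":0.5},{"linear":[18,-240,0],"twist":-12,"claw":0.5},{"linear":[21,-280,0],"twist":-14,"claw":0.5},{"linear":[24,-320,0],"twist":-16,"claw":0.5},{"linear":[27,-360,0],"twist":-16,"claw":0.5},{"linear":[27,-400,0],"twist":-16,"claw":0.5},{"linear":[27,-422,0],"twist":-16,"claw":0.5},{"linear":[27,-422,0],"twist":-16,"claw":0.5}]}}

```text
clock: 11.47
position: [0.5144, -0.0539, 0.2032]
ee_rot: [0.001, 0.872, 0.489, -0.001]
contact_force: [0.1, 0.9, -0.6]
width: 0.0427
gripper_force: 0.0
```

Call:
{"op": "drive_tool", "data": {"deltas": [{"linear":[0,0,0],"twist":0,"claw":0.5},{"linear":[0,0,0],"twist":0,"claw":0.5}]}}

```text
clock: 11.63
position: [0.5143, -0.0488, 0.2035]
ee_rot: [-0.001, 0.871, 0.491, -0.0]
contact_force: [-0.2, 0.3, -0.1]
width: 0.0429
gripper_force: 0.0
```

```bash
python3 - <<'E'
from h import *
st()
m,im,h=snap("wrist","w4")
for b in blobs(mask(h,"red"),60): print(np.round(b.mean(0)),*rect(ray(m,b,.112)))
m,im,h=snap("wrist")
print(proj(m,[[.519,-.0475,.112],[.519,-.0475,.072]]))
E
```

```text
t 11.63 pos [514.3 -48.8 203.5] yaw -31.2 F [-0.2  0.3 -0.1] w 42.9 g 0.0 q6 0.31
[325. 192.] [520.9 -43.8] [38.3 12.2] 58.8
[542. 160.] [ 701.4 -120.2] [63.  90.4] 47.1
[[325.91524112 196.15837354]
 [325.43390973 184.32936685]]
```

Pin 1 is at (519,-47.5), confirmed by the reprojection. I descend and grip.

Call:
{"op": "drive_tool", "data": {"deltas": [{"linear":[4.5,1,-40],"twist":0,"claw":0.5},{"linear":[4.5,1,-80],"twist":0,"claw":0.5},{"linear":[4.5,1,-105],"twist":0,"claw":0.5},{"linear":[4.5,1,-117],"twist":0,"claw":0.5},{"linear":[4.5,1,-117],"twist":0,"claw":0.5},{"linear":[4.5,1,-117],"twist":0,"claw":0},{"linear":[4.5,1,-117],"twist":0,"claw":0},{"linear":[4.5,1,-117],"twist":0,"claw":0},{"linear":[4.5,1,-117],"twist":0,"claw":0},{"linear":[4.5,1,-117],"twist":0,"claw":0},{"linear":[4.5,1,-117],"twist":0,"claw":0}], "squeeze": 100}}

```text
clock: 12.65
position: [0.5204, -0.0481, 0.0889]
ee_rot: [0.001, 0.871, 0.491, 0.001]
contact_force: [-1.3, 1.6, 7.0]
width: 0.0106
gripper_force: 99.2
```

Call:
{"op": "drive_tool", "data": {"deltas": [{"linear":[0,0,2],"twist":5,"claw":0},{"linear":[0,0,3],"twist":12,"claw":0},{"linear":[0,0,3.5],"twist":19,"claw":0},{"linear":[0,0,4],"twist":26,"claw":0},{"linear":[0,0,4.4],"twist":33,"claw":0},{"linear":[0,0,4.7],"twist":40,"claw":0},{"linear":[0,0,5],"twist":47,"claw":0},{"linear":[0,0,5.3],"twist":54,"claw":0},{"linear":[0,0,5.6],"twist":60,"claw":0},{"linear":[0,0,5.6],"twist":60,"claw":0}]}}

```text
clock: 13.48
position: [0.5192, -0.047, 0.0911]
ee_rot: [-0.001, 0.509, 0.861, 0.001]
contact_force: [3.8, 4.5, -15.6]
width: 0.0106
gripper_force: 97.9
```

Call:
{"op": "drive_tool", "data": {"deltas": [{"linear":[0,0,-0.5],"twist":-7,"claw":0},{"linear":[0,0,-0.5],"twist":-14,"claw":0},{"linear":[0,0,-0.2],"twist":-21,"claw":0},{"linear":[0,0,0.2],"twist":-28,"claw":0},{"linear":[0,0,0.5],"twist":-35,"claw":0},{"linear":[0,0,0.8],"twist":-42,"claw":0},{"linear":[0,0,1.2],"twist":-49,"claw":0},{"linear":[0,0,1.5],"twist":-56,"claw":0},{"linear":[0,0,1.8],"twist":-63,"claw":0},{"linear":[0,0,2.2],"twist":-70,"claw":0},{"linear":[0,0,2.5],"twist":-77,"claw":0},{"linear":[0,0,2.8],"twist":-84,"claw":0}]}}

```text
clock: 14.48
position: [0.5186, -0.0484, 0.094]
ee_rot: [-0.0, 0.955, 0.295, -0.001]
contact_force: [2.8, 0.2, -14.8]
width: 0.0107
gripper_force: 98.1
```

Call:
{"op": "drive_tool", "data": {"deltas": [{"linear":[0,0,0.2],"twist":7,"claw":0},{"linear":[0,0,0.5],"twist":14,"claw":0},{"linear":[0,0,0.8],"twist":21,"claw":0},{"linear":[0,0,1.2],"twist":28,"claw":0},{"linear":[0,0,1.5],"twist":35,"claw":0},{"linear":[0,0,1.8],"twist":42,"claw":0},{"linear":[0,0,2.2],"twist":49,"claw":0},{"linear":[0,0,2.5],"twist":56,"claw":0},{"linear":[0,0,2.8],"twist":63,"claw":0},{"linear":[0,0,3.2],"twist":70,"claw":0},{"linear":[0,0,3.5],"twist":77,"claw":0},{"linear":[0,0,3.8],"twist":84,"claw":0}]}}

```text
clock: 15.48
position: [0.5195, -0.0473, 0.0978]
ee_rot: [-0.001, 0.508, 0.861, 0.001]
contact_force: [4.1, 2.6, -15.3]
width: 0.0107
gripper_force: 98.0
```

Call:
{"op": "drive_tool", "data": {"deltas": [{"linear":[0,0,0.2],"twist":-7,"claw":0},{"linear":[0,0,0.5],"twist":-14,"claw":0},{"linear":[0,0,0.8],"twist":-21,"claw":0},{"linear":[0,0,1.2],"twist":-28,"claw":0},{"linear":[0,0,1.5],"twist":-35,"claw":0},{"linear":[0,0,1.8],"twist":-42,"claw":0},{"linear":[0,0,2.2],"twist":-49,"claw":0},{"linear":[0,0,2.5],"twist":-56,"claw":0},{"linear":[0,0,2.8],"twist":-63,"claw":0},{"linear":[0,0,3.2],"twist":-70,"claw":0},{"linear":[0,0,3.5],"twist":-77,"claw":0},{"linear":[0,0,3.8],"twist":-84,"claw":0}]}}

```text
clock: 16.48
position: [0.5197, -0.0492, 0.1039]
ee_rot: [0.001, 0.955, 0.295, 0.0]
contact_force: [-0.2, 0.0, -2.4]
width: 0.0107
gripper_force: 99.8
```

Call:
{"op": "drive_tool", "data": {"deltas": [{"linear":[0,0,0.6],"twist":7,"claw":0},{"linear":[0,0,1],"twist":14,"claw":0},{"linear":[0,0,1.4],"twist":21,"claw":0},{"linear":[0,0,1.8],"twist":28,"claw":0},{"linear":[0,0,4],"twist":35,"claw":0},{"linear":[0,0,7],"twist":40,"claw":0},{"linear":[0,0,12],"twist":40,"claw":0},{"linear":[0,0,25],"twist":40,"claw":0},{"linear":[0,0,45],"twist":40,"claw":0},{"linear":[0,0,65],"twist":40,"claw":0},{"linear":[0,0,76],"twist":40,"claw":0}]}}

```text
clock: 17.4
position: [0.5204, -0.0493, 0.1821]
ee_rot: [0.002, 0.796, 0.606, 0.001]
contact_force: [0.6, 1.2, -1.3]
width: 0.011
gripper_force: 99.8
```

Call:
{"op": "drive_tool", "data": {"deltas": [{"linear":[-3,30,0],"twist":0,"claw":0},{"linear":[-6,65,0],"twist":0,"claw":0},{"linear":[-9,100,0],"twist":0,"claw":0},{"linear":[-12,135,0],"twist":0,"claw":0},{"linear":[-15,170,0],"twist":0,"claw":0},{"linear":[-18,205,0],"twist":0,"claw":0},{"linear":[-21,235,0],"twist":0,"claw":0},{"linear":[-24,250,0],"twist":0,"claw":0},{"linear":[-24,250,0],"twist":0,"claw":0}]}}

```text
clock: 18.15
position: [0.4948, 0.2044, 0.1799]
ee_rot: [-0.0, 0.794, 0.607, 0.001]
contact_force: [0.5, 0.2, -1.4]
width: 0.0109
gripper_force: 99.8
```

```bash
python3 - <<'E'
from h import *
st()
m,im,h=snap("wrist","w5");boxes()
print(*proj(m,[[x,y,.05] for x in(.402,.572) for y in(.245,.445)]).round())
E
```

```text
t 18.15 pos [494.8 204.4 179.9] yaw -15.2 F [ 0.5  0.2 -1.4] w 10.9 g 99.8 q6 0.53
blue [457. 268.] [ 480.2 -338.8] [178.5 235.2] 6.9
[226. 174.] [141. -48.] [386. 130.] [ 336. -117.]
```

View pics/w5.png

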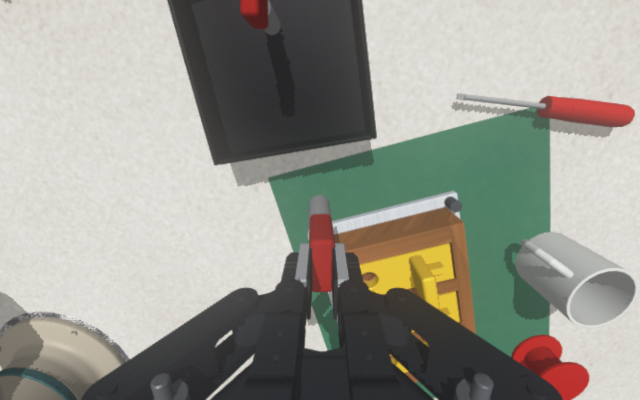

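Pin 1 is held, and the bin is in place with its near corners at (217,163) and (374,138). I place pin 1 beside pin 2.

Call:
{"op": "drive_tool", "data": {"deltas": [{"linear":[-2,30,0],"twist":0,"claw":0},{"linear":[-4,60,0],"twist":0,"claw":0},{"linear":[-6,85,0],"twist":0,"claw":0},{"linear":[-7,100,-10],"twist":0,"claw":0},{"linear":[-7,100,-35],"twist":0,"claw":0},{"linear":[-7,100,-60],"twist":0,"claw":0},{"linear":[-7,100,-82],"twist":0,"claw":0},{"linear":[-7,100,-94],"twist":0,"claw":0},{"linear":[-7,100,-95],"twist":0,"claw":0},{"linear":[-7,100,-95],"twist":0,"claw":0},{"linear":[-7,100,-95],"twist":0,"claw":0}]}}

```text
clock: 19.17
position: [0.4887, 0.3004, 0.0839]
ee_rot: [0.0, 0.795, 0.607, -0.0]
contact_force: [-0.3, -0.7, -1.7]
width: 0.011
gripper_force: 99.9
```

Call:
{"op": "drive_tool", "data": {"deltas": [{"linear":[0,0,0],"twist":0,"claw":0.4},{"linear":[0,0,0],"twist":0,"claw":0.4},{"linear":[0,0,0],"twist":0,"claw":0.4},{"linear":[0,0,0],"twist":0,"claw":0.4},{"linear":[0,0,15],"twist":0,"claw":0.4},{"linear":[0,0,40],"twist":0,"claw":0.4},{"linear":[0,0,75],"twist":0,"claw":0.4},{"linear":[0,0,105],"twist":0,"claw":0.5},{"linear":[0,0,120],"twist":0,"claw":0.5},{"linear":[0,0,120],"twist":0,"claw":0.5}]}}

```text
clock: 20.0
position: [0.4909, 0.3028, 0.2091]
ee_rot: [0.001, 0.794, 0.607, 0.005]
contact_force: [0.1, 1.1, -0.6]
width: 0.0428
gripper_force: 0.0
```

```bash
python3 - <<'E'
from h import *
st()
m,im,h=snap("wrist","w6")
for b in blobs(mask(h,"red"),60): print(np.round(b.mean(0)),*rect(ray(m,b,.105)))
E
```

```text
t 20.0 pos [490.9 302.8 209.1] yaw -15.2 F [ 0.1  1.1 -0.6] w 42.8 g 0.0 q6 0.7
[567. 185.] [728.3 249.6] [17.1 79.2] 69.5
[315. 193.] [484.9 307. ] [40.4 13.4] 74.7
[297. 123.] [487.9 374.1] [33.1 14.5] 73.7
```

Both pins stand in the bin at (485,307) and (488,374). The castings are next, starting with casting 3.

Call:
{"op": "drive_tool", "data": {"deltas": [{"linear":[10,-30,0],"twist":3,"claw":0.5},{"linear":[24,-65,0],"twist":8,"claw":0.5},{"linear":[38,-100,0],"twist":12,"claw":0.5},{"linear":[52,-135,0],"twist":15,"claw":0.5},{"linear":[66,-170,0],"twist":15,"claw":0.5},{"linear":[80,-205,0],"twist":15,"claw":0.5},{"linear":[84,-218,0],"twist":15,"claw":0.5},{"linear":[84,-218,0],"twist":15,"claw":0.5},{"linear":[84,-218,0],"twist":15,"claw":0.5},{"linear":[84,-218,0],"twist":15,"claw":0.5}]}}

```text
clock: 20.88
position: [0.5714, 0.0847, 0.2033]
ee_rot: [-0.001, 0.708, 0.706, -0.0]
contact_force: [-0.5, 0.4, -0.1]
width: 0.0427
gripper_force: 0.0
```

```bash
python3 - <<'E'
from h import *
st()
m,im,h=snap("wrist","w7")
for b in blobs(mask(h,"yellow"),300): print(np.round(b.mean(0)),*rect(ray(m,b,.06)))
X=[[x,85+y,106] for y,x in((-20,568),(20,568),(20,582),(-20,582))]
p=proj(m,np.array(X)/1000);cv2.polylines(im,[np.int32(p.round())],True,(255,0,255),1);cv2.imwrite("pics/w7.png",im[:,:,::-1])
E
```

```text
t 20.88 pos [571.4  84.7 203.3] yaw -0.2 F [-0.5  0.4 -0.1] w 42.7 g 0.0 q6 0.03
[312. 261.] [554.2 -29.6] [148.9 120.8] 89.9
[308. 184.] [554.5  79.1] [ 61.2 121.1] 89.8
```

View pics/w7.png

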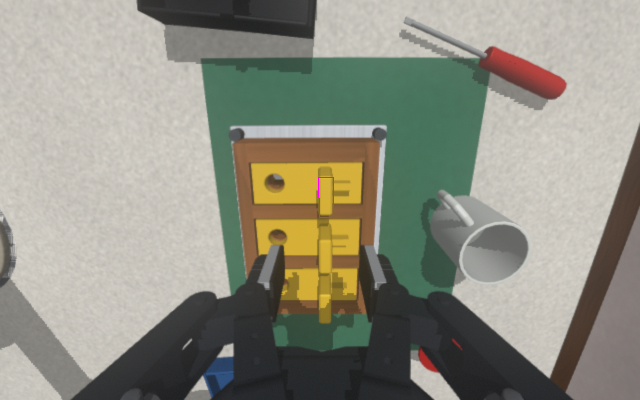

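The predicted lug outline lands on casting 3's lug, around (326,197). I descend and grip.

Call:
{"op": "drive_tool", "data": {"deltas": [{"linear":[3,0,-40],"twist":0,"claw":0.5},{"linear":[3,0,-80],"twist":0,"claw":0.5},{"linear":[3,0,-108],"twist":0,"claw":0.5},{"linear":[3,0,-120],"twist":0,"claw":0.5},{"linear":[3,0,-120],"twist":0,"claw":0.5},{"linear":[3,0,-120],"twist":0,"claw":0},{"linear":[3,0,-120],"twist":0,"claw":0},{"linear":[3,0,-120],"twist":0,"claw":0},{"linear":[3,0,-120],"twist":0,"claw":0},{"linear":[3,0,-120],"twist":0,"claw":0},{"linear":[3,0,-120],"twist":0,"claw":0}], "squeeze": 70}}

```text
clock: 21.85
position: [0.5766, 0.0842, 0.086]
ee_rot: [0.001, 0.708, 0.706, 0.002]
contact_force: [-0.8, 3.2, 6.8]
width: 0.0113
gripper_force: 69.3
```

Call:
{"op": "drive_tool", "data": {"deltas": [{"linear":[0,0,4],"twist":0,"claw":0},{"linear":[0,0,8],"twist":0,"claw":0},{"linear":[0,0,13],"twist":0,"claw":0},{"linear":[0,0,20],"twist":0,"claw":0},{"linear":[0,0,35],"twist":0,"claw":0},{"linear":[0,0,55],"twist":0,"claw":0},{"linear":[0,0,75],"twist":0,"claw":0},{"linear":[0,0,95],"twist":0,"claw":0},{"linear":[0,0,95],"twist":0,"claw":0}]}}

```text
clock: 22.6
position: [0.5783, 0.0835, 0.1839]
ee_rot: [0.003, 0.708, 0.706, 0.003]
contact_force: [0.7, -0.7, -1.0]
width: 0.0112
gripper_force: 68.5
```

```bash
python3 - <<'E'
from h import *
st();boxes()
m,im,h=snap("top")
print(*[(np.round(b.mean(0)),rect(ray(m,b,.06))) for b in blobs(mask(h,"brown"),500) if 250<b[:,0].mean()<380])
E
```

```text
t 22.6 pos [578.3  83.5 183.9] yaw -0.2 F [ 0.7 -0.7 -1. ] w 11.2 g 68.5 q6 0.03
blue [456. 267.] [ 480.2 -338.7] [178.5 235.2] 6.9
black [173. 255.] [489.7 368.8] [153.5 168.4] 84.4
(array([336., 236.]), (array([554.7, -26.8]), array([131.1, 156.3]), 89.9))
```

Call:
{"op": "drive_tool", "data": {"deltas": [{"linear":[-3,-20,0],"twist":0,"claw":0},{"linear":[-8,-55,0],"twist":1,"claw":0},{"linear":[-13,-90,0],"twist":2,"claw":0},{"linear":[-18,-125,0],"twist":3,"claw":0},{"linear":[-23,-160,0],"twist":4,"claw":0},{"linear":[-28,-195,0],"twist":5,"claw":0},{"linear":[-33,-230,0],"twist":6,"claw":0},{"linear":[-38,-265,0],"twist":7,"claw":0},{"linear":[-43,-300,0],"twist":7,"claw":0},{"linear":[-48,-330,0],"twist":7,"claw":0},{"linear":[-50,-340,0],"twist":7,"claw":0},{"linear":[-50,-340,0],"twist":7,"claw":0}]}}

```text
clock: 23.7
position: [0.5241, -0.2587, 0.1773]
ee_rot: [-0.001, 0.665, 0.747, -0.001]
contact_force: [-0.7, 0.2, -1.0]
width: 0.0111
gripper_force: 68.5
```

```bash
python3 - <<'E'
from h import *
st()
m,im,h=snap("top","t2")
for b in blobs(mask(h,"blue"),500): print(np.round(b.mean(0)),b.min(0),b.max(0),*rect(ray(m,b,.03)))
print(proj(m,[[.480-.0895*np.cos(.12)+s*np.sin(.12)*.115,-.341-s*np.cos(.12)*.115-.0895*np.sin(.12),.03] for s in(-1,1)]))
E
```

```text
t 23.7 pos [ 524.1 -258.7  177.3] yaw 6.6 F [-0.7  0.2 -1. ] w 11.1 g 68.5 q6 -0.69
[493. 281.] [472 260] [507 302] [ 448.5 -413.9] [97.3 93.4] 7.2
[432. 276.] [408 236] [464 308] [ 474.2 -286.9] [178.5 130. ] 7.2
[[418.40947404 309.00594673]
 [507.41552804 298.27420794]]
```

View pics/t2.png

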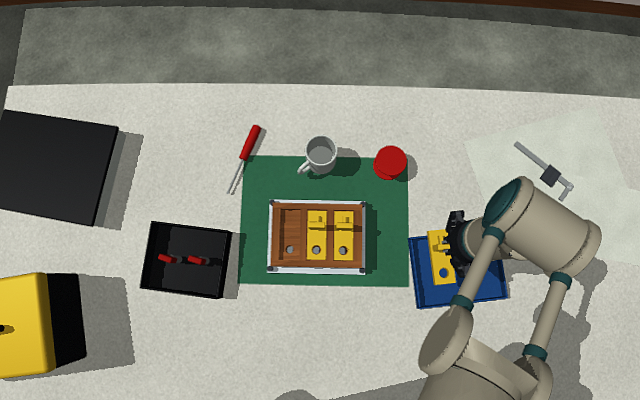

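Casting 3 is held over the tray's near edge, around (440,257). Tray and bin are unmoved, and the mould is down. I place it at the far slot.

Call:
{"op": "drive_tool", "data": {"deltas": [{"linear":[-4,-35,0],"twist":0,"claw":0},{"linear":[-8,-75,0],"twist":0,"claw":0},{"linear":[-13,-115,0],"twist":0,"claw":0},{"linear":[-16,-140,-10],"twist":0,"claw":0},{"linear":[-16,-145,-40],"twist":0,"claw":0},{"linear":[-16,-145,-70],"twist":0,"claw":0},{"linear":[-16,-145,-95],"twist":0,"claw":0},{"linear":[-16,-145,-115],"twist":0,"claw":0},{"linear":[-16,-145,-125],"twist":0,"claw":0},{"linear":[-16,-145,-130],"twist":0,"claw":0},{"linear":[-16,-145,-130],"twist":0,"claw":0}]}}

```text
clock: 24.67
position: [0.5096, -0.3998, 0.0483]
ee_rot: [-0.001, 0.663, 0.748, 0.0]
contact_force: [0.6, 0.2, -0.8]
width: 0.0115
gripper_force: 68.5
```

Call:
{"op": "drive_tool", "data": {"deltas": [{"linear":[0,0,-1],"twist":0,"claw":0},{"linear":[0,0,-1],"twist":0,"claw":0.5},{"linear":[0,0,-1],"twist":0,"claw":0.5},{"linear":[0,0,-1],"twist":0,"claw":0.5},{"linear":[0,0,-1],"twist":0,"claw":0.5},{"linear":[0,0,20],"twist":0,"claw":0.5},{"linear":[0,0,60],"twist":0,"claw":0.5},{"linear":[0,0,100],"twist":0,"claw":0.5},{"linear":[0,0,140],"twist":0,"claw":0.5},{"linear":[0,0,155],"twist":0,"claw":0.5}]}}

```text
clock: 25.5
position: [0.5115, -0.4035, 0.2115]
ee_rot: [0.006, 0.664, 0.748, -0.0]
contact_force: [1.4, -0.6, 0.5]
width: 0.0428
gripper_force: 0.0
```

```bash
python3 - <<'E'
from h import *
st()
m,im,h=snap("wrist","w8")
for b in blobs(mask(h,"yellow"),300): print(np.round(b.mean(0)),*rect(ray(m,b,.02)))
E
```

```text
t 25.5 pos [ 511.5 -403.5  211.5] yaw 6.8 F [ 1.4 -0.6  0.5] w 42.8 g 0.0 q6 -0.89
[305. 170.] [ 491.  -407.2] [118.5  57. ] 6.7
```

View pics/w8.png

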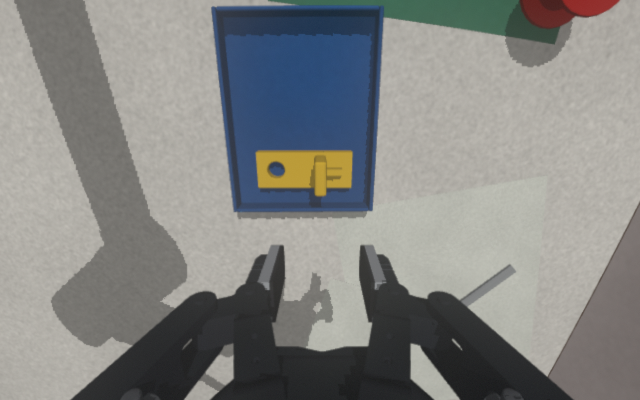

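Casting 3 sits flat in the tray at (305,170) with room to spare. Casting 2 is next.

Call:
{"op": "drive_tool", "data": {"deltas": [{"linear":[6,40,0],"twist":-1,"claw":0.5},{"linear":[12,80,0],"twist":-2,"claw":0.5},{"linear":[18,120,0],"twist":-3,"claw":0.5},{"linear":[24,160,0],"twist":-4,"claw":0.5},{"linear":[30,200,0],"twist":-5,"claw":0.5},{"linear":[36,240,0],"twist":-6,"claw":0.5},{"linear":[42,280,0],"twist":-7,"claw":0.5},{"linear":[48,320,0],"twist":-7,"claw":0.5},{"linear":[54,360,0],"twist":-7,"claw":0.5},{"linear":[60,400,0],"twist":-7,"claw":0.5},{"linear":[65,422,0],"twist":-7,"claw":0.5},{"linear":[65,422,0],"twist":-7,"claw":0.5}]}}

```text
clock: 26.55
position: [0.5747, 0.0254, 0.2041]
ee_rot: [-0.001, 0.707, 0.708, 0.001]
contact_force: [0.6, 0.2, 0.1]
width: 0.0428
gripper_force: 0.0
```

Call:
{"op": "drive_tool", "data": {"deltas": [{"linear":[0,0,0],"twist":0,"claw":0.5},{"linear":[0,0,0],"twist":0,"claw":0.5}]}}

```text
clock: 26.72
position: [0.5742, 0.02, 0.204]
ee_rot: [0.0, 0.708, 0.706, -0.0]
contact_force: [0.2, 0.6, 0.2]
width: 0.043
gripper_force: 0.0
```

Call:
{"op": "drive_tool", "data": {"deltas": [{"linear":[0.5,-1,-40],"twist":0,"claw":0.5},{"linear":[0.5,-1,-80],"twist":0,"claw":0.5},{"linear":[0.5,-1,-108],"twist":0,"claw":0.5},{"linear":[0.5,-1,-120],"twist":0,"claw":0.5},{"linear":[0.5,-1,-120],"twist":0,"claw":0.5},{"linear":[0.5,-1,-120],"twist":0,"claw":0},{"linear":[0.5,-1,-120],"twist":0,"claw":0},{"linear":[0.5,-1,-120],"twist":0,"claw":0},{"linear":[0.5,-1,-120],"twist":0,"claw":0},{"linear":[0.5,-1,-120],"twist":0,"claw":0},{"linear":[0.5,-1,-120],"twist":0,"claw":0}], "squeeze": 70}}

```text
clock: 27.63
position: [0.5762, 0.0189, 0.0859]
ee_rot: [0.002, 0.708, 0.706, 0.001]
contact_force: [-0.4, -2.6, 5.4]
width: 0.0113
gripper_force: 69.3
```

Call:
{"op": "drive_tool", "data": {"deltas": [{"linear":[0,0,4],"twist":0,"claw":0},{"linear":[0,0,8],"twist":0,"claw":0},{"linear":[0,0,13],"twist":0,"claw":0},{"linear":[0,0,20],"twist":0,"claw":0},{"linear":[0,0,35],"twist":0,"claw":0},{"linear":[0,0,55],"twist":0,"claw":0},{"linear":[0,0,75],"twist":0,"claw":0},{"linear":[0,0,95],"twist":0,"claw":0},{"linear":[0,0,95],"twist":0,"claw":0}]}}

```text
clock: 28.38
position: [0.5777, 0.0195, 0.1838]
ee_rot: [0.003, 0.708, 0.706, 0.003]
contact_force: [1.9, 0.1, -0.5]
width: 0.0113
gripper_force: 68.5
```

```bash
python3 - <<'E'
from h import *
st();boxes()
E
```

```text
t 28.38 pos [577.7  19.5 183.8] yaw -0.2 F [ 1.9  0.1 -0.5] w 11.3 g 68.5 q6 -0.08
blue [455. 267.] [ 480.3 -338.9] [178.5 235.3] 6.9
black [182. 257.] [486.7 340.9] [209.5 169.2] 84.3
```

Call:
{"op": "drive_tool", "data": {"deltas": [{"linear":[-4,-20,0],"twist":0,"claw":0},{"linear":[-11,-55,0],"twist":1,"claw":0},{"linear":[-19,-90,0],"twist":2,"claw":0},{"linear":[-26,-125,0],"twist":3,"claw":0},{"linear":[-34,-160,0],"twist":4,"claw":0},{"linear":[-41,-195,0],"twist":5,"claw":0},{"linear":[-49,-230,0],"twist":6,"claw":0},{"linear":[-56,-265,0],"twist":7,"claw":0},{"linear":[-64,-300,0],"twist":7,"claw":0},{"linear":[-72,-335,0],"twist":7,"claw":0},{"linear":[-75,-357,0],"twist":7,"claw":0},{"linear":[-75,-357,0],"twist":7,"claw":0}]}}

```text
clock: 29.43
position: [0.4985, -0.3422, 0.1773]
ee_rot: [-0.0, 0.666, 0.746, -0.001]
contact_force: [-0.4, 0.0, -1.8]
width: 0.011
gripper_force: 68.5
```

Call:
{"op": "drive_tool", "data": {"deltas": [{"linear":[0,0,0],"twist":0,"claw":0},{"linear":[0,0,0],"twist":0,"claw":0}]}}

```text
clock: 29.6
position: [0.4993, -0.3363, 0.1778]
ee_rot: [-0.002, 0.664, 0.748, 0.0]
contact_force: [-0.5, 0.3, -0.7]
width: 0.0115
gripper_force: 68.5
```

```bash
python3 - <<'E'
from h import *
st();m,im,h=snap("top")
for b in blobs(mask(h,"blue"),100): print(np.round(b.mean(0)),b.min(0),b.max(0))
for b in blobs(mask(h,"yellow"),100): print(np.round(b.mean(0)),*rect(ray(m,b,.13)))
E
```

```text
t 29.6 pos [ 499.3 -336.3  177.8] yaw 6.8 F [-0.5  0.3 -0.7] w 11.5 g 68.5 q6 -0.83
[457. 271.] [408 229] [507 308]
[ 24. 326.] [319.8 699.1] [232.5 147.8] 11.4
[477. 266.] [ 480.4 -352.7] [122.8  68.1] 6.3
[343. 235.] [548.4 -43.4] [111.6  43.6] 0.9
```

Tray unmoved, casting still held. I lower and release it.

Call:
{"op": "drive_tool", "data": {"deltas": [{"linear":[0,-2,-30],"twist":0,"claw":0},{"linear":[0,-2,-60],"twist":0,"claw":0},{"linear":[0,-2,-90],"twist":0,"claw":0},{"linear":[0,-2,-112],"twist":0,"claw":0},{"linear":[0,-2,-125],"twist":0,"claw":0},{"linear":[0,-2,-131],"twist":0,"claw":0},{"linear":[0,-2,-131],"twist":0,"claw":0},{"linear":[0,-2,-131],"twist":0,"claw":0}]}}

```text
clock: 30.32
position: [0.5006, -0.3389, 0.0487]
ee_rot: [0.0, 0.663, 0.748, 0.0]
contact_force: [-0.8, -0.3, -0.7]
width: 0.0111
gripper_force: 68.5
```

Call:
{"op": "drive_tool", "data": {"deltas": [{"linear":[0,0,0],"twist":0,"claw":0},{"linear":[0,0,0],"twist":0,"claw":0.5},{"linear":[0,0,0],"twist":0,"claw":0.5},{"linear":[0,0,0],"twist":0,"claw":0.5},{"linear":[0,0,0],"twist":0,"claw":0.5},{"linear":[0,0,20],"twist":0,"claw":0.5},{"linear":[0,0,60],"twist":0,"claw":0.5},{"linear":[0,0,100],"twist":0,"claw":0.5},{"linear":[0,0,140],"twist":0,"claw":0.5},{"linear":[0,0,155],"twist":0,"claw":0.5}]}}

```text
clock: 31.15
position: [0.5022, -0.3414, 0.21]
ee_rot: [0.005, 0.664, 0.748, 0.0]
contact_force: [0.5, -0.7, 0.9]
width: 0.0425
gripper_force: 0.0
```

```bash
python3 - <<'E'
from h import *
st()
m,im,h=snap("wrist")
for b in blobs(mask(h,"yellow"),300): print(np.round(b.mean(0)),*rect(ray(m,b,.02)))
E
```

```text
t 31.15 pos [ 502.2 -341.4  210. ] yaw 6.8 F [ 0.5 -0.7  0.9] w 42.5 g 0.0 q6 -0.83
[306. 194.] [ 486.7 -381. ] [120.9 128. ] 6.7
```

Call:
{"op": "drive_tool", "data": {"deltas": [{"linear":[9,38,0],"twist":-1,"claw":0.5},{"linear":[18,76,0],"twist":-2,"claw":0.5},{"linear":[28,114,0],"twist":-3,"claw":0.5},{"linear":[38,152,0],"twist":-4,"claw":0.5},{"linear":[48,190,0],"twist":-6,"claw":0.5},{"linear":[58,228,0],"twist":-7,"claw":0.5},{"linear":[68,266,0],"twist":-7,"claw":0.5},{"linear":[75,291,0],"twist":-7,"claw":0.5},{"linear":[75,291,0],"twist":-7,"claw":0.5},{"linear":[75,291,0],"twist":-7,"claw":0.5},{"linear":[75,291,0],"twist":-7,"claw":0.5}]}}

```text
clock: 32.12
position: [0.5746, -0.0488, 0.2029]
ee_rot: [-0.0, 0.708, 0.706, -0.001]
contact_force: [0.5, 0.1, -0.0]
width: 0.0428
gripper_force: 0.0
```

```bash
python3 - <<'E'
from h import *
st()
m,im,h=snap("wrist")
for b in blobs(mask(h,"yellow"),300): print(np.round(b.mean(0)),*rect(ray(m,b,.06)))
E
```

```text
t 32.12 pos [574.6 -48.8 202.9] yaw -0.2 F [ 0.5  0.1 -0. ] w 42.8 g 0.0 q6 -0.2
[304. 183.] [553.9 -52.2] [ 60.8 120.4] 89.8
```

Call:
{"op": "drive_tool", "data": {"deltas": [{"linear":[0.5,1,-40],"twist":0,"claw":0.5},{"linear":[0.5,1,-80],"twist":0,"claw":0.5},{"linear":[0.5,1,-108],"twist":0,"claw":0.5},{"linear":[0.5,1,-119],"twist":0,"claw":0.5},{"linear":[0.5,1,-119],"twist":0,"claw":0.5},{"linear":[0.5,1,-119],"twist":0,"claw":0},{"linear":[0.5,1,-119],"twist":0,"claw":0},{"linear":[0.5,1,-119],"twist":0,"claw":0},{"linear":[0.5,1,-119],"twist":0,"claw":0},{"linear":[0.5,1,-119],"twist":0,"claw":0},{"linear":[0.5,1,-119],"twist":0,"claw":0}], "squeeze": 70}}

```text
clock: 33.08
position: [0.5772, -0.0482, 0.0867]
ee_rot: [0.002, 0.708, 0.706, 0.001]
contact_force: [-0.9, -1.0, 7.0]
width: 0.0111
gripper_force: 69.0
```

Call:
{"op": "drive_tool", "data": {"deltas": [{"linear":[0,0,4],"twist":0,"claw":0},{"linear":[0,0,8],"twist":0,"claw":0},{"linear":[0,0,13],"twist":0,"claw":0},{"linear":[0,0,20],"twist":0,"claw":0},{"linear":[0,0,35],"twist":0,"claw":0},{"linear":[0,0,55],"twist":0,"claw":0},{"linear":[0,0,75],"twist":0,"claw":0},{"linear":[0,0,95],"twist":0,"claw":0},{"linear":[0,0,95],"twist":0,"claw":0}]}}

```text
clock: 33.83
position: [0.5783, -0.0479, 0.1839]
ee_rot: [0.004, 0.708, 0.706, 0.002]
contact_force: [1.9, -0.3, -0.8]
width: 0.0114
gripper_force: 68.5
```

```bash
python3 - <<'E'
from h import *
st();boxes()
E
```

```text
t 33.83 pos [578.3 -47.9 183.9] yaw -0.2 F [ 1.9 -0.3 -0.8] w 11.4 g 68.5 q6 -0.2
blue [457. 268.] [ 480.2 -338.8] [178.5 235.3] 6.9
black [184. 258.] [486.8 340.9] [209.6 169.2] 84.2
```

Call:
{"op": "drive_tool", "data": {"deltas": [{"linear":[-7,-20,0],"twist":0,"claw":0},{"linear":[-19,-52,0],"twist":1,"claw":0},{"linear":[-31,-84,0],"twist":2,"claw":0},{"linear":[-43,-116,0],"twist":3,"claw":0},{"linear":[-55,-148,0],"twist":4,"claw":0},{"linear":[-67,-180,0],"twist":6,"claw":0},{"linear":[-78,-210,0],"twist":7,"claw":0},{"linear":[-83,-225,0],"twist":7,"claw":0},{"linear":[-83,-225,0],"twist":7,"claw":0},{"linear":[-83,-225,0],"twist":7,"claw":0},{"linear":[-83,-225,0],"twist":7,"claw":0}]}}

```text
clock: 34.8
position: [0.4921, -0.2713, 0.1782]
ee_rot: [-0.001, 0.664, 0.748, 0.0]
contact_force: [0.9, 0.1, -1.5]
width: 0.0115
gripper_force: 68.6
```

```bash
python3 - <<'E'
from h import *
st();m,im,h=snap("top")
for b in blobs(mask(h,"blue"),100): print(np.round(b.mean(0)),b.min(0),b.max(0))
for b in blobs(mask(h,"yellow"),100): print(np.round(b.mean(0)),*rect(ray(m,b,.13)))
E
```

```text
t 34.8 pos [ 492.1 -271.3  178.2] yaw 6.8 F [ 0.9  0.1 -1.5] w 11.5 g 68.6 q6 -0.75
[437. 274.] [408 233] [478 308]
[483. 233.] [470 228] [497 239]
[ 24. 326.] [319.8 699.1] [232.5 147.8] 11.4
[447. 270.] [ 472.3 -280.9] [122.9  57.5] 7.2
```

Call:
{"op": "drive_tool", "data": {"deltas": [{"linear":[0,-1,-30],"twist":0,"claw":0},{"linear":[0,-1,-60],"twist":0,"claw":0},{"linear":[0,-1,-90],"twist":0,"claw":0},{"linear":[0,-1,-112],"twist":0,"claw":0},{"linear":[0,-1,-125],"twist":0,"claw":0},{"linear":[0,-1,-131],"twist":0,"claw":0},{"linear":[0,-1,-131],"twist":0,"claw":0},{"linear":[0,-1,-131],"twist":0,"claw":0}]}}

```text
clock: 35.52
position: [0.4932, -0.2729, 0.0486]
ee_rot: [0.0, 0.663, 0.748, 0.0]
contact_force: [0.3, 0.4, -1.4]
width: 0.0118
gripper_force: 68.6
```

Call:
{"op": "drive_tool", "data": {"deltas": [{"linear":[0,0,0],"twist":0,"claw":0},{"linear":[0,0,0],"twist":0,"claw":0.5},{"linear":[0,0,0],"twist":0,"claw":0.5},{"linear":[0,0,0],"twist":0,"claw":0.5},{"linear":[0,0,0],"twist":0,"claw":0.5},{"linear":[0,0,20],"twist":0,"claw":0.5},{"linear":[0,0,60],"twist":0,"claw":0.5},{"linear":[0,0,100],"twist":0,"claw":0.5},{"linear":[0,0,140],"twist":0,"claw":0.5},{"linear":[0,0,155],"twist":0,"claw":0.5}]}}

```text
clock: 36.35
position: [0.4948, -0.2752, 0.2096]
ee_rot: [0.005, 0.664, 0.748, 0.001]
contact_force: [0.4, -0.6, 0.8]
width: 0.0429
gripper_force: 0.0
```

Call:
{"op": "drive_tool", "data": {"deltas": [{"linear":[-40,30,20],"twist":0,"claw":0.5},{"linear":[-80,60,40],"twist":0,"claw":0.5},{"linear":[-120,90,60],"twist":0,"claw":0.5},{"linear":[-150,120,60],"twist":0,"claw":0.5},{"linear":[-170,150,60],"twist":0,"claw":0.5},{"linear":[-170,180,60],"twist":0,"claw":0.5},{"linear":[-170,200,60],"twist":0,"claw":0.5},{"linear":[-170,200,60],"twist":0,"claw":0.5},{"linear":[-170,200,60],"twist":0,"claw":0.5}]}}

```text
clock: 37.1
position: [0.3221, -0.0724, 0.2638]
ee_rot: [0.001, 0.663, 0.749, 0.0]
contact_force: [-0.2, -0.4, -0.2]
width: 0.0425
gripper_force: 0.0
```

```bash
python3 - <<'E'
from h import *
st();boxes();m,im,h=snap("top","t3")
E
```

```text
t 37.1 pos [322.1 -72.4 263.8] yaw 7.0 F [-0.2 -0.4 -0.2] w 42.5 g 0.0 q6 -0.55
blue [457. 268.] [ 480.2 -338.8] [178.5 235.2] 6.9
black [184. 260.] [486.8 340.9] [209.7 169.2] 84.2
```

View pics/t3.png

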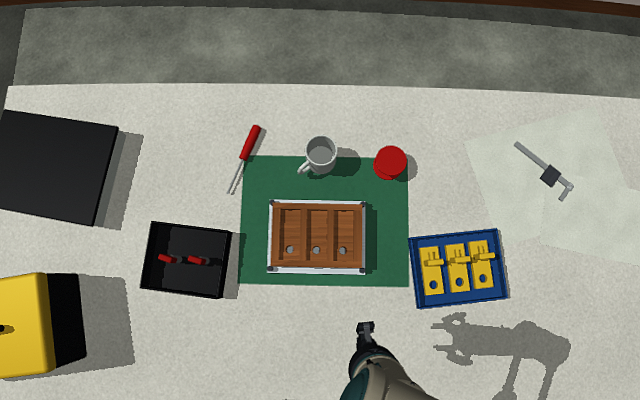

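The mould is empty and down. Both pins are in the bin at (167,258) and (198,260), the three castings lie flat in the tray (433–482, 265), and the bystanders have not moved.

```bash
python3 -c "
from rig import manip
print(manip.sign_off())"
```

```text
the job is handed in; nothing more can be done
None
```

The job is handed in: both pins present (cavity 3 had none) are in the black bin, all three castings lie flat in the blue tray, the mould is down on its base, and the mug, spool and screwdriver are untouched; the hand-in call gave no verdict.

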